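# Clamp the split shelf bracket

### The job

The split mahogany bracket lies between the jaws of the bench-mounted one-hand bar clamp. Press the clamp's red pawl lever fully down until it clicks and stays down by itself, then pump the orange trigger so that the toothed bar walks the far jaw in, tooth by tooth, until it meets the wood and closes the split; do not push the jaw or the wood by hand, and leave the other things standing where they are. Finish while still holding the trigger squeezed, with the jaw bearing firmly on the wood but not bruising it: about 30 N at the jaw is right, 90 N is too much.

Things in the scene. Friction and masses are not known exactly. Their poses are not given: they have to be found in the camera images.
- clamp: One-hand bar clamp on a board screwed to the bench; place and heading vary. Origin: under the board, below the handle; x along the bar from handle to jaws (away from the robot), z up. In mm: board x -165 to 235, y +-85, top z 18; black housing x -36 to 34, y +-15, top z 116, low ears back to x -69, top z 106; steel bar 8 wide, z 74 to 94, toothed on top, reaching back to x -138 or more.
- lever_down (a joint): Angle of the red pawl lever behind the handle, rad: 0 = up (pawl out of the teeth: only the trigger's own pawl drives the bar and it slips back as the trigger returns), 0.40 = down against its stop. Hinge along y at clamp x -34, z 110; it points back to the robot. Light at first; from 0.14 a ball detent resists with 7 to 10 N at the pad; past 0.3 it snaps down and stays.
- lever_pad (a point): Middle of the top of the lever's red thumb pad, 26 x 26 mm, 42 mm behind its hinge. Up: clamp x about -71, z 131. Down: x -76, z 115. Clear from above; the handle's back is 35 mm in front of the pad's edge when down.
- lever: The whole pawl lever; origin on its hinge.
- trigger_squeeze (a joint): Angle of the trigger, rad: 0 = let go (a spring returns it), 0.18 = fully squeezed, at its stop. Hinge along y at clamp x 1, z 36, so the finger point 112 mm above it moves 20 mm towards the handle. Empty, it takes 3 N there at the start of a squeeze and 6 to 10 N at the end.
- trigger_face (a point): Middle of the trigger's far face, where a finger presses; grip 10 thick, 24 wide, 58 long, z 112 to 171. Let go: clamp x 26, z 145, leaning 0.18 rad away from the handle; squeezed: x 6, z 148, upright. Handle back to trigger face: 54 mm let go, 34 squeezed. Only the trigger side yields, so leave its finger 20 mm of travel, e.g. centre the jaws 17 mm in front of the handle's back.
- trigger: The whole trigger with its fork; origin on its hinge.
- handle_back (a point): Middle of the near face of the rigid orange handle, clamp x -28, y 0, z 148. The handle is an upright block, clamp x -28 to -9, y +-13, z 108 to 172, and does not move; the trigger stands in front of it. The lowered lever lies below and behind it: keep fingertips above z 118 there.
- bar_travel (a joint): How far the bar with the far jaw has come in, m: 0 = open, starts at 0 to 0.012, jaws and wood tight at 0.032, limit 0.062. Teeth are 4 mm apart: with the lever down a full squeeze brings 8 mm (the first 4 to 12), a short one may bring none; on release the bar falls back to the last tooth caught (1 to 4 mm). Once the jaw bears, its force is about 2 x (finger force on the trigger minus 4 N).
- bar: The toothed bar with the far jaw (orange and black block on its far end, z 24 to 100).
- jaw_face (a point): Middle of the far jaw's soft pad face, 34 wide, z 24 to 66; at bar_travel 0 it lies at clamp x 138, z 45 and it faces the robot. The pad gives about 4 mm under 20 N, then hardly more.
- jaw_pad: The far jaw's rubber pad.
- near_pad (a point): Middle of the fixed near jaw's pad face, clamp x 42, z 45.
- half_back: Near half of the split mahogany bracket, loose, 30 x 110 x 38 mm (x, y, z), lying on the board against or within 3 mm of the near pad; origin: middle of its underside. Its split face (pale) is at its +x side.
- half_front: Far half of the bracket, loose, 34 x 110 x 38 mm, moulded towards the far jaw; origin: middle of its underside (17 mm from either face). It lies 3 to 8 mm off the other half; origins are 32 mm apart when the split is closed.
- mug: Stainless steel mug, 80 mm across, 88 high, handle at its +y; stands on the bench at one side. Leave alone.
- med_cup: Clear plastic medicine cup, 42 mm across, 36 high, on the bench. Leave alone.
- glue: White glue bottle with red cap, 52 mm across, 150 high, on the bench. Leave alone.
- ice_pack: Hard blue silicone ice pack, 75 x 120 x 20 mm, lying on the bench. Leave alone.
- dropper: Small amber glass dropper bottle, 29 mm across, 101 high, on the bench. Leave alone.
Not all that is in view belongs to the job. Leave any turquoise look-alike of the half_front alone.

How it is judged (in metres and radians):
On the way, in this order (a step that is already met when the one before it is completed fails the run):
1. the pawl lever is down and held by its detent, with the robot off it (value of joint lever_down above 0.36 rad and contact force between the fingers and lever below 0.5 N), for 0.2 s.
2. the far jaw, driven by the trigger, bears on the wood (value of joint lever_down above 0.36 rad and contact force between jaw_pad and half_front above 5 N and contact force between the fingers and trigger above 2 N), for 0.1 s.
At the end, for the whole second after the job is handed in: Lever held down by its detent (over 0.36 rad); fingers press the trigger with over 4 N; the far pad presses the wood with 14 to 90 N, the wood bears on the near jaw; the halves meet (origins at most 34 mm apart, tight is 32), lie flat and parallel within 0.06 rad; bar at rest (value of joint lever_down above 0.36 rad and contact force between the fingers and trigger above 4 N and contact force between jaw_pad and half_front between 14 and 90 N and contact force between half_back and clamp above 10 N and x of half_front in the frame of half_back below 0.034 m and angle between the y axis of half_front and the y axis of half_back, either way round below 0.06 rad and angle between each of half_back, half_front's own z axis and vertical below 0.06 rad and velocity of joint bar_travel between -0.005 and 0.005 m/s); the arm keeps its last pose, push and grip.
It fails at once if the jaw presses the wood with more than 90 N and bruises it (contact force between jaw_pad and half_front above 90 N).
It fails at once if the robot pushes the bar or its jaw (over 3 N) instead of working the trigger (contact force between any of the arm, the fingers and bar above 3 N).
It fails at once if the robot pushes the wood (over 3 N) (contact force between any of the arm, the fingers and half_back above 3 N or contact force between any of the arm, the fingers and half_front above 3 N).
It fails at once if a thing on the bench or shelf is shoved more than 25 mm (distance of any of mug, med_cup, glue, dropper, ice_pack from where it was at the start of the episode above 0.025 m).
It fails at once if a standing vessel is tipped over (angle between any of mug, med_cup, glue, dropper's own z axis and vertical above 0.35 rad).
It also fails if it takes over 48 s, if anything falls off the work surface, if the arm or the gripper's body presses on something with over 40 N, if the wrist force passes 120 N, or if a joint passes its speed limit or range.

### The arm

A 7-joint arm with a two-finger parallel gripper is mounted at the origin on the work surface. World frame = base frame: x ahead of the robot, y to its left, z up, the work surface at z = 0. Lengths are in mm, angles in rad, forces in N, time in s.
With the tool pointing down it reaches from about 400 to 850 mm from the base axis. Payload 4.5 kg.
Tool frame: the origin (TCP) lies between the finger pads; the fingertips stand 22 mm ahead of it and the grasp point (between the pads) lies 3 mm ahead of it; z points along the fingers, y is the line along which they close (so a half turn about z gives the same grasp; the last joint's range is limited). The gripper opens to 85 mm and grips with 20 to 120 N. Pads are 22 mm wide; open, the fingers measure 114 mm over their backs; the gripper's body (76 mm by 85 mm) begins 54 mm behind the grasp point. The pads swing forward as they close: fully open they stand 13 mm farther back than shut.
Start: joints at [-1.145, 0.689, -0.195, 1.565, 0.157, 0.902, -0.215], TCP at [238.641, 577.67, 253.317] pointing down, gripper open.
Joint ranges: [-3.01, 3.01], [-0.46, 2.08], [-1.47, 1.51], [0.13, 2.56], [-1, 4.14], [0.04, 2.09], [-2.66, 2.66]. Speed limits (rad/s): [2.57, 2.57, 3.14, 3.14, 3.14, 3.14, 3.14].

### API

Orientations are given as [roll, pitch, yaw] about the fixed x, y, z axes, in that order (R = Rz(yaw) Ry(pitch) Rx(roll)).
In Python, from bench import readout, eyes, arm gives the robot as it stands.
- The arm moves only by the tool step_arm, never from a script. Its argument "targets" is a list that holds one entry, the list of rows, each a list of 7 numbers: the shift along the tool's x, y, z in cm, then the turn, a rotation vector about the tool's x, y, z in degrees, then the closure, from -1 (fully open) to 1 (shut), so that 0 is half open. In form: [[[tx, ty, tz, wx, wy, wz, gripper], ...]]. A call has 1 to 20 rows; each row is the pose to reach, as a shift and turn from the pose commanded when the call began, along the tool's axes at that moment; what a row does not reach only later rows make up. A row lasts 1/12 s, in which the tool goes at most 41.7 mm and 7.16 degrees, less where a joint would pass 70% of its speed; a pose out of reach is approached as far as the arm can. A call with a gripper value outside its range is refused whole. The fingers move at their own pace and stop on an object; "force" is the grip in N (left out, the last holds). Time passes only in rows, so rows that repeat a pose let the fingers close. It gives the time, the measured TCP pose, the force, the opening and the grip force at its end, in the units of the state.
- readout.get_obs(): the state, without advancing time (a new reading comes with each control period).
- eyes.get_image(name): name is "scene" or "top" or "wrist"; returns (picture, depth): 420x560x3 uint8, red, green, blue; 420x560 float32, mm along the optical axis (not along the pixel's ray), 0 where there is no reading.
- eyes.camera_model(name): a dict with "fx", "fy", "cx", "cy" (pixels), "dist" ([k1, k2, p1, p2, k3] as OpenCV has them; the pictures are not rectified), "eye" and "orientation" of the camera in the world. Camera axes: x right, y up, looking along -z (the intrinsics and any distortion apply to the point x, -y, -z); pixel columns grow to the right and rows downward; lengths in mm; the calibration is good to about 2 mm. A picture is of the moment at which its call begins: read the wrist's pose just before it. camera_model takes no time and is no camera call; for the wrist camera it gives the pose at the moment of the call.
- arm.close_job(): hands the job in; it is judged then, once.
Trained networks look in the newest picture that a camera, given by its name, has taken for a name from the list of things; names that differ only in an ending like _2 or _b are one class to them, and where a whole thing is asked for, a point or a joint stands for the part that bears it (a point fixed in the world has none). Each returns a list of dicts, best first, with "score" (0 to 1); they miss things now and then, are a little off and sometimes report something else, mostly with a low value. They report only what shows in the picture. A call takes as long as a camera call. They do not tell look-alikes from the thing itself.
- eyes.silhouettes(camera, target): "mask" (420x560 bool, what is visible of it) and "uv" ([column, row] in pixels, amid what is visible of it).
The state is a dict: "clock": time; "joints": joint angles; "qvel": joint speeds; "tau": joint torques, N m; "tcp_pos": TCP position; "tool_rot": TCP orientation; "force": force on the tool from outside, world axes, zero at the start; "torque": the same for the moment, N m; "gripper_width": finger opening in mm; "gripper_force": force on a finger pad.
Only numpy, scipy, OpenCV 4.12 (cv2) and the standard library are available. Lean on these libraries where they do the work, as an engineer would, in place of code of your own. Each camera call takes 0.05 s, during which the arm holds its last target. There are 200 camera calls.

## Working session

There is one attempt and no reset: what is moved stays moved. The work goes in short steps, Python scripts to look and compute and a tool call to move; the robot and the scene stay as the last step left them, time stands still between calls to the robot, and variables do not carry over. Pictures are saved under pics/ and viewed, at most 10 in all, crops included, and the job is handed in when it is done.

Besides the shell and the picture viewer there is one more tool, called after ">>>" by a JSON object that holds its "api" and its "payload". step_arm: Moves the arm, as the interface text tells. Its arguments: {"type":"object","properties":{"targets":{"type":"array"},"force":{"type":"number"}},"required":["targets"]}

```bash
mkdir -p pics; cat > h.py <<'E'
import numpy as np, cv2
from bench import readout, eyes, arm
from scipy.spatial.transform import Rotation as R
def rot(o):
    o=np.array(o,float)
    if o.shape==(3,3): return o
    return R.from_euler('xyz',o).as_matrix() if o.size==3 else R.from_quat(o).as_matrix()
def pts(cam,depth,mask,m=None):
    m=m or eyes.camera_model(cam)
    v,u=np.nonzero(mask&(depth>0)); d=depth[v,u]
    K=np.array([[m['fx'],0,m['cx']],[0,m['fy'],m['cy']],[0,0,1.]])
    n=cv2.undistortPoints(np.stack([u,v],1).astype(float)[:,None],K,np.array(m['dist'],float))[:,0]
    c=np.stack([n[:,0]*d,-n[:,1]*d,-d],1)
    return c@rot(m['orientation']).T+np.array(m['eye'])
def save(n,p): cv2.imwrite('pics/'+n,cv2.cvtColor(p,cv2.COLOR_RGB2BGR))
E
python3 - <<'E'
from h import *
o=readout.get_obs(); print(o['clock'],o['tcp_pos'],o['tool_rot'],o['gripper_width'],o['force'])
ps=[]
for c in ['scene','top']:
    p,d=eyes.get_image(c); m=eyes.camera_model(c); print(c,m['eye'],m['orientation']); ps.append(p)
    for t in ['clamp','lever','lever_pad','trigger','handle_back','half_front','half_back','bar','jaw_pad']:
        for s in eyes.silhouettes(c,t)[:2]:
            if s['mask'].sum()<5: continue
            P=pts(c,d,s['mask'],m)
            print(c,t,round(s['score'],2),np.round(s['uv']),s['mask'].sum(), np.round(np.median(P,0)) if len(P) else '', np.round(np.percentile(P,[3,97],axis=0)).tolist() if len(P) else '')
save('a.png',cv2.resize(np.vstack(ps),(560*5//7,840*5//7)) if 0 else cv2.resize(np.hstack(ps),(800,300)))
save('top.png',ps[1]); save('scene.png',ps[0])
E
```

```text
0.0 [238.47542097 577.0417266  252.46814852] [-3.13971480e+00  1.38848462e-04  2.74986113e+00] 85.62869758447854 [-0.33649034  0.34804319 -0.59555587]
scene [953.31121798 770.95333666 906.24479725] [0.83103762 0.01804304 2.62928314]
scene clamp 0.82 [274. 236.] 7269 [583.  28.  19.] [[401.0, -48.0, 7.0], [778.0, 108.0, 135.0]]
scene clamp 0.58 [346. 343.] 372 [587. 377.  19.] [[573.0, 363.0, -1.0], [611.0, 401.0, 36.0]]
scene lever_pad 0.7 [296. 191.] 111 [488.  -3. 126.] [[471.0, -16.0, 108.0], [509.0, 8.0, 135.0]]
scene trigger 0.7 [344. 344.] 385 [587. 379.  17.] [[572.0, 364.0, -2.0], [611.0, 401.0, 35.0]]
scene trigger 0.6 [273. 209.] 276 [567.  19. 116.] [[544.0, -5.0, 41.0], [580.0, 27.0, 170.0]]
scene handle_back 0.75 [273. 237.] 7451 [583.  28.  19.] [[402.0, -51.0, 5.0], [778.0, 109.0, 138.0]]
scene half_front 0.85 [248. 242.] 458 [648.  41.  54.] [[630.0, -29.0, 23.0], [665.0, 69.0, 58.0]]
scene half_front 0.77 [212. 197.] 613 [ 657. -195.   31.] [[619.0, -234.0, -0.0], [698.0, -152.0, 41.0]]
scene half_back 0.75 [264. 236.] 392 [611.  36.  55.] [[594.0, -40.0, 28.0], [630
[... 641 characters left out ...]
11.0], [576.0, 21.0, 171.0]]
top handle_back 0.81 [281. 203.] 7849 [558.   7.  19.] [[397.0, -81.0, 13.0], [772.0, 97.0, 129.0]]
top handle_back 0.24 [288. 229.] 123 [481.  -4. 130.] [[466.0, -18.0, 111.0], [509.0, 5.0, 137.0]]
top half_front 0.97 [282. 175.] 414 [642.  10.  55.] [[626.0, -35.0, 36.0], [660.0, 62.0, 60.0]]
top half_front 0.91 [208. 228.] 524 [494. 217.  37.] [[445.0, 193.0, -0.0], [538.0, 241.0, 42.0]]
top half_back 0.77 [287. 186.] 451 [607.   3.  55.] [[589.0, -43.0, 31.0], [626.0, 60.0, 60.0]]
top bar 0.96 [281. 160.] 453 [669.  15.  92.] [[410.0, -17.0, 19.0], [711.0, 37.0, 101.0]]
top bar 0.49 [287. 230.] 134 [484.  -6. 129.] [[468.0, -18.0, 113.0], [512.0, 4.0, 136.0]]
```

View pics/top.png

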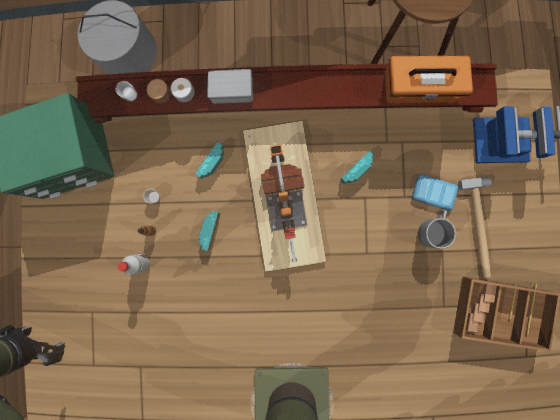

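View pics/scene.png

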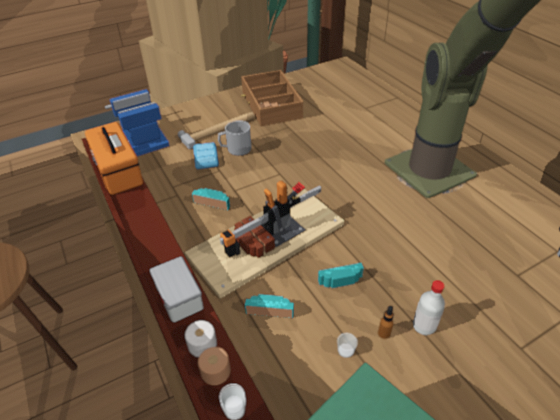

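The clamp is at top (285,203). Its red lever pad is at about (288,230), just behind the orange handle and trigger at (284,205). The mahogany halves are at (282,175) and (287,186). The turquoise look-alikes are at (208,228), (210,160) and (357,167), and I'll leave those alone. Other red or orange things are the glue cap (123,267) and the toolbox (430,75). The lever I want is the one on the board at (288,230).

```bash
python3 - <<'E'
from h import *
p,d=eyes.get_image('top'); m=eyes.camera_model('top')
s=eyes.silhouettes('top','clamp')[0]
full=np.ones(d.shape,bool)&(d>0); full[:100]=0; full[300:]=0; full[:,:230]=0; full[:,340:]=0
P=pts('top',d,full,m)
B=P[(P[:,2]>11)&(P[:,2]<26)]
c,(w,h),a=cv2.minAreaRect(B[:,:2].astype(np.float32)); print('board',c,w,h,a,np.median(B[:,2]))
def rep(n,Q):
    mu=Q.mean(0); U=np.linalg.svd(Q[:,:2]-mu[:2],full_matrices=False)[2][0]; print(n,len(Q),mu.round(1),np.arctan(U[1]/U[0]).round(4))
# heading
u=max([(h,a),(w,a)],key=lambda t:t[0]); 
th=np.deg2rad(a+(90 if h>w else 0)); th=(th+np.pi/2)%np.pi-np.pi/2
o=np.array(c)-35*np.array([np.cos(th),np.sin(th)]); print('th',th,'origin',o)
Q=P.copy(); L=(P[:,:2]-o)@np.array([[np.cos(th),-np.sin(th)],[np.sin(th),np.cos(th)]])
for n,z0,z1,x0,x1 in [('pad',120,142,-95,-50),('handle',160,185,-60,60),('barback',70,104,-145,-95),('barfront',80,106,60,180)]:
    k=(P[:,2]>z0)&(P[:,2]<z1)&(L[:,0]>x0)&(L[:,0]<x1)&(abs(L[:,1])<40)
    if k.sum(): print(n,k.sum(),L[k].mean(0).round(1),L[k].min(0).round(),L[k].max(0).round(),P[k].mean(0).round(1))
T=lambda x,y=0:(o+np.array([np.cos(th)*x-np.sin(th)*y,np.sin(th)*x+np.cos(th)*y])).round(1)
print('pad up',T(-71),'grasp',T(-11),'yaw',th+np.pi/2)
ob=readout.get_obs(); Rt=rot(ob['tool_rot'])
t=np.r_[T(-100),250]; print('shift cm',Rt.T@(t-ob['tcp_pos'])/10, 'turn', np.rad2deg((R.from_matrix(Rt).inv()*R.from_euler('xyz',[np.pi,0,th+np.pi/2])).as_rotvec()))
save('crop.png',cv2.resize(p[110:285,235:335],(400,700)[::1])[:600])
E
```

```text
board (584.51171875, 8.31884765625) 401.2144775390625 170.5607147216797 7.979942321777344 18.19530575616659
th 0.13927626763425538 origin [549.85063324   3.45992272]
pad 116 [-70.6  -0.1] [-85. -13.] [-52.  13.] [480.   -6.5 130. ]
handle 116 [-3.4  0.3] [-28. -13.] [29. 12.] [546.4   3.2 169.4]
barback 67 [-121.5   -0.2] [-145.   -6.] [-95.   5.] [429.5 -13.6  91.7]
barfront 222 [ 1.284e+02 -1.000e-01] [ 60. -15.] [169.  15.] [677.   21.2  94.9]
pad up [479.5  -6.4] grasp [539.    1.9] yaw 1.710072594429152
shift cm [-42.06456647 -46.25031718   0.32783662] turn [ 4.20815296e-03 -3.93906894e-03  5.95720622e+01]
```

View pics/crop.png

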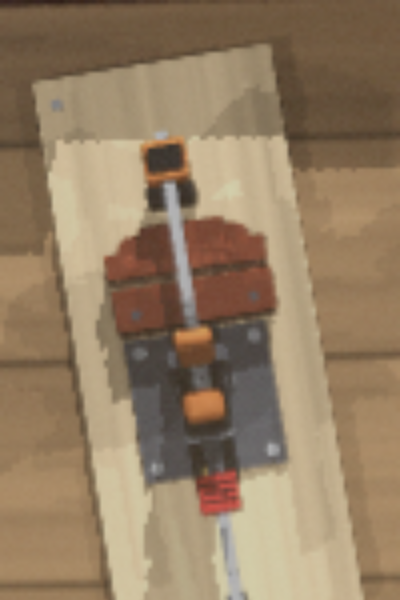

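>>> {"api": "step_arm", "payload": {"targets": [[[-14.8, -15.0, 0.3, 0, 0, 20, 1], [-14.8, -15.0, 0.3, 0, 0, 20, 1], [-14.8, -15.0, 0.3, 0, 0, 20, 1], [-14.8, -15.0, 0.3, 0, 0, 20, 1], [-44.3, -44.9, 0.3, 0, 0, 59.6, 1], [-44.3, -44.9, 0.3, 0, 0, 59.6, 1], [-44.3, -44.9, 0.3, 0, 0, 59.6, 1], [-44.3, -44.9, 0.3, 0, 0, 59.6, 1], [-44.3, -44.9, 0.3, 0, 0, 59.6, 1], [-44.3, -44.9, 0.3, 0, 0, 59.6, 1], [-44.3, -44.9, 0.3, 0, 0, 59.6, 1], [-44.3, -44.9, 0.3, 0, 0, 59.6, 1], [-44.3, -44.9, 0.3, 0, 0, 59.6, 1], [-44.3, -44.9, 0.3, 0, 0, 59.6, 1], [-44.3, -44.9, 0.3, 0, 0, 59.6, 1], [-44.3, -44.9, 0.3, 0, 0, 59.6, 1], [-44.3, -44.9, 0.3, 0, 0, 59.6, 1], [-44.3, -44.9, 0.3, 0, 0, 59.6, 1], [-44.3, -44.9, 0.3, 0, 0, 59.6, 1], [-44.3, -44.9, 0.3, 0, 0, 59.6, 1]]]}}

```text
clock: 2.77
tcp_pos: [476.2, -4.4, 250.3]
tool_rot: [-3.141, -0.001, 1.713]
force: [-0.5, 0.5, -0.0]
gripper_width: 0.3
gripper_force: 0.0
```

>>> {"api": "step_arm", "payload": {"targets": [[[-0.2, 0, 3, 0, 0, 0, 1], [-0.2, 0, 6, 0, 0, 0, 1], [-0.2, 0, 8.5, 0, 0, 0, 1], [-0.2, 0, 9.2, 0, 0, 0, 1], [-0.2, 0, 9.5, 0, 0, 0, 1], [-0.2, 0, 9.7, 0, 0, 0, 1], [-0.2, 0, 9.9, 0, 0, 0, 1], [-0.2, 0, 10.1, 0, 0, 0, 1], [-0.2, 0, 10.3, 0, 0, 0, 1], [-0.2, 0, 10.5, 0, 0, 0, 1]]]}}

```text
clock: 3.6
tcp_pos: [476.9, -8.6, 145.9]
tool_rot: [3.141, 0.0, 1.709]
force: [-3.1, -0.5, 5.9]
gripper_width: -0.2
gripper_force: 2.7
```

>>> {"api": "step_arm", "payload": {"targets": [[[0, -0.1, 0.2, 0, 0, 0, 1], [0, -0.1, 0.4, 0, 0, 0, 1], [0, -0.1, 0.6, 0, 0, 0, 1], [0, -0.1, 0.8, 0, 0, 0, 1], [0, -0.1, 0.9, 0, 0, 0, 1], [0, -0.1, 1.0, 0, 0, 0, 1], [0, -0.1, 1.1, 0, 0, 0, 1], [0, -0.1, 1.1, 0, 0, 0, 1]]]}}

```text
clock: 4.27
tcp_pos: [475.8, -8.6, 135.4]
tool_rot: [3.141, -0.0, 1.709]
force: [-3.3, -0.0, 20.0]
gripper_width: -0.0
gripper_force: 9.6
```

>>> {"api": "step_arm", "payload": {"targets": [[[0, -0.1, -3, 0, 0, 0, 1], [0, -0.1, -6, 0, 0, 0, 1], [0, -0.1, -10, 0, 0, 0, 1], [0.2, 2, -10, 0, 0, 0, -1], [0.2, 5, -10, 0, 0, 0, -1], [0.2, 6.4, -10, 0, 0, 0, -1], [0.2, 6.4, -10, 0, 0, 0, -1], [0.2, 6.4, -10, 0, 0, 0, -1]]]}}

```text
clock: 4.93
tcp_pos: [539.0, 2.4, 233.8]
tool_rot: [-3.141, -0.0, 1.71]
force: [-0.8, -0.2, -0.5]
gripper_width: 60.3
gripper_force: 0.0
```

```bash
cat > lk.py <<'E'
from h import *
import sys
th=0.1393;o=np.array([549.85,3.46])
def loc(P): return np.c_[(P[:,:2]-o)@np.array([[np.cos(th),-np.sin(th)],[np.sin(th),np.cos(th)]]),P[:,2]]
E
python3 - <<'E'
from lk import *
p,d=eyes.get_image('wrist'); m=eyes.camera_model('wrist'); save('w.png',p)
ob=readout.get_obs(); print(ob['tcp_pos'],loc(np.array([ob['tcp_pos']])),ob['gripper_width'])
for t in ['lever_pad','trigger','handle_back']:
    for s in eyes.silhouettes('wrist',t)[:2]:
        P=pts('wrist',d,s['mask'],m)
        if len(P): print(t,s['score'],s['uv'],np.percentile(loc(P),[5,50,95],axis=0).round(0).tolist())
L=None
p,d=eyes.get_image('top'); L=loc(pts('top',d,d>0)); k=(abs(L[:,1])<12)&(L[:,0]<-55)&(L[:,0]>-90)&(L[:,2]>98)&(L[:,2]<145); print(k.sum(),L[k].mean(0) if k.any() else '')
E
```

```text
[537.93107989   2.07332848 233.68420085] [[-11.99600595   0.28170178 233.68420085]] 67.66975237912679
lever_pad 0.66 [207.3, 213.2] [[-88.0, -10.0, 106.0], [-68.0, 2.0, 115.0], [-37.0, 13.0, 117.0]]
lever_pad 0.35 [306.9, 173.0] [[-146.0, -74.0, 17.0], [9.0, 16.0, 19.0], [215.0, 80.0, 133.0]]
trigger 0.75 [324.4, 222.0] [[5.0, -13.0, 62.0], [17.0, 8.0, 140.0], [27.0, 21.0, 170.0]]
handle_back 0.58 [305.7, 174.1] [[-146.0, -74.0, 17.0], [9.0, 16.0, 19.0], [215.0, 80.0, 133.0]]
handle_back 0.52 [434.3, 183.4] [[126.0, -13.0, 29.0], [127.0, 10.0, 57.0], [136.0, 18.0, 67.0]]
0
```

View pics/w.png

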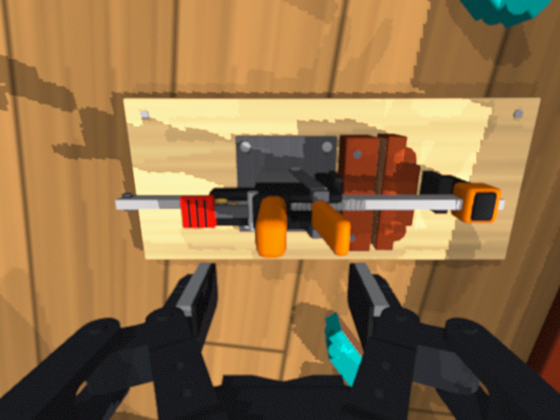

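The lever is down: its pad measures z 115, and the red pad in the wrist picture at (198,212) lies low. The far jaw is at about x 127, so bar travel is about 11 mm. Next I lower the open fingers around the handle and trigger.

>>> {"api": "step_arm", "payload": {"targets": [[[0, 1.2, 0, 0, 0, 0, -1], [0, 1.2, 0, 0, 0, 0, -1], [0, 1.2, 3, 0, 0, 0, -1], [0, 1.2, 6, 0, 0, 0, -1], [0, 1.2, 8.3, 0, 0, 0, -1], [0, 1.2, 8.3, 0, 0, 0, -1], [0, 0.6, 8.3, 0, 0, 0, -1], [0, 0.1, 8.3, 0, 0, 0, -1], [0, 0.1, 8.3, 0, 0, 0, -1]]], "force": 20}}

```text
clock: 5.93
tcp_pos: [539.2, 2.0, 152.8]
tool_rot: [3.141, 0.0, 1.709]
force: [-0.8, 0.0, 0.6]
gripper_width: 85.5
gripper_force: 0.0
```

>>> {"api": "step_arm", "payload": {"targets": [[[0, 0, 0, 0, 0, 0, -0.7], [0, 0, 0, 0, 0, 0, -0.6], [0, 0, 0, 0, 0, 0, -0.5], [0, 0, 0, 0, 0, 0, -0.4], [0, 0, 0, 0, 0, 0, -0.3], [0, 0, 0, 0, 0, 0, -0.2], [0, 0, 0, 0, 0, 0, -0.1], [0, 0, 0, 0, 0, 0, 0]]], "force": 20}}

```text
clock: 6.6
tcp_pos: [540.5, 2.5, 151.3]
tool_rot: [3.141, -0.0, 1.71]
force: [5.0, -0.3, 4.2]
gripper_width: 42.8
gripper_force: 2.4
```

>>> {"api": "step_arm", "payload": {"targets": [[[0, 0, 0, 0, 0, 0, 0.1], [0, 0, 0, 0, 0, 0, 0.16], [0, 0, 0, 0, 0, 0, 0.22], [0, 0, 0, 0, 0, 0, 0.28], [0, 0, 0, 0, 0, 0, 0.28]]], "force": 20}}

```text
clock: 7.02
tcp_pos: [539.2, 2.3, 151.4]
tool_rot: [-3.14, -0.0, 1.71]
force: [1.2, 1.3, 4.9]
gripper_width: 33.1
gripper_force: 19.5
```

```bash
cat > jaw.py <<'E'
from lk import *
ob=readout.get_obs(); print(ob['clock'],ob['gripper_width'],ob['gripper_force'],ob['force'].round(1) if hasattr(ob['force'],'round') else ob['force'],loc(np.array([ob['tcp_pos']])).round(1))
for c in ['top','scene']:
    p,d=eyes.get_image(c); L=loc(pts(c,d,d>0))
    k=(abs(L[:,1])<13)&(L[:,0]>90)&(L[:,0]<190)&(L[:,2]>96)&(L[:,2]<106); print(c,'jawtop x',k.sum(),np.percentile(L[k,0],[3,50,97]).round(1) if k.sum() else '')
    k=(abs(L[:,1])<9)&(L[:,0]<-55)&(L[:,0]>-90)&(L[:,2]>98)&(L[:,2]<145)
    if c=='scene': print('padz',k.sum(),np.median(L[k],0).round(1) if k.sum() else '')
E
python3 jaw.py
```

```text
7.0167 33.066094368312534 19.478975236415863 [1.2 1.3 4.9] [[-10.7   0.4 151.4]]
top jawtop x 85 [126.1 138.3 151. ]
scene jawtop x 79 [129.4 142.5 153.2]
padz 67 [-68.3   1.4 114.9]
```

>>> {"api": "step_arm", "payload": {"targets": [[[0, 0, 0, 0, 0, 0, 0], [0, 0, 0, 0, 0, 0, -0.4], [0, 0, 0, 0, 0, 0, -0.9], [0, 0, 0, 0, 0, 0, -0.9], [0, 0, 0, 0, 0, 0, -0.9], [0, 0, 0, 0, 0, 0, -0.7], [0, 0, 0, 0, 0, 0, -0.55], [0, 0, 0, 0, 0, 0, -0.4], [0, 0, 0, 0, 0, 0, -0.3], [0, 0, 0, 0, 0, 0, -0.2], [0, 0, 0, 0, 0, 0, -0.1], [0, 0, 0, 0, 0, 0, 0], [0, 0, 0, 0, 0, 0, 0.1], [0, 0, 0, 0, 0, 0, 0.18], [0, 0, 0, 0, 0, 0, 0.26], [0, 0, 0, 0, 0, 0, 0.26]]], "force": 20}}

```text
clock: 8.45
tcp_pos: [539.2, 2.3, 151.5]
tool_rot: [-3.14, -0.0, 1.709]
force: [1.0, 0.6, 8.1]
gripper_width: 33.1
gripper_force: 20.7
```

```bash
python3 jaw.py
```

```text
8.45 33.14675246079688 20.728859603405 [1.  0.6 8.1] [[-10.7   0.3 151.5]]
top jawtop x 85 [117.4 130.  142.9]
scene jawtop x 74 [121.2 133.4 144.8]
padz 62 [-67.4   2.3 114.7]
```

>>> {"api": "step_arm", "payload": {"targets": [[[0, 0, 0, 0, 0, 0, 0], [0, 0, 0, 0, 0, 0, -0.4], [0, 0, 0, 0, 0, 0, -0.9], [0, 0, 0, 0, 0, 0, -0.9], [0, 0, 0, 0, 0, 0, -0.9], [0, 0, 0, 0, 0, 0, -0.7], [0, 0, 0, 0, 0, 0, -0.55], [0, 0, 0, 0, 0, 0, -0.4], [0, 0, 0, 0, 0, 0, -0.3], [0, 0, 0, 0, 0, 0, -0.2], [0, 0, 0, 0, 0, 0, -0.1], [0, 0, 0, 0, 0, 0, 0], [0, 0, 0, 0, 0, 0, 0]]], "force": 20}}

```text
clock: 9.63
tcp_pos: [542.7, 2.7, 152.2]
tool_rot: [3.136, 0.0, 1.71]
force: [6.0, 0.4, 2.6]
gripper_width: 42.9
gripper_force: 3.4
```

```bash
python3 jaw.py
```

```text
9.6333 42.86135639826516 3.4004224656382576 [6.  0.4 2.6] [[ -7.2   0.3 152.2]]
top jawtop x 85 [114.  125.7 138.9]
scene jawtop x 74 [117.4 130.  140.4]
padz 64 [-68.9   1.2 114.8]
```

>>> {"api": "step_arm", "payload": {"targets": [[[0, 0, 0, 0, 0, 0, 0.08], [0, 0, 0, 0, 0, 0, 0.14], [0, 0, 0, 0, 0, 0, 0.2], [0, 0, 0, 0, 0, 0, 0.26], [0, 0, 0, 0, 0, 0, 0.26], [0, 0, 0, 0, 0, 0, 0.26]]], "force": 20}}

```text
clock: 10.23
tcp_pos: [539.5, 2.3, 152.6]
tool_rot: [-3.141, -0.0, 1.709]
force: [-0.2, 0.3, 14.6]
gripper_width: 33.3
gripper_force: 18.4
```

```bash
python3 jaw.py
```

```text
10.2333 33.25914814880125 18.42741072177887 [-0.2  0.3 14.6] [[-10.5   0.3 152.6]]
top jawtop x 91 [109.9 121.8 136.3]
scene jawtop x 78 [113.8 126.3 138.3]
padz 63 [-67.7   2.1 113.9]
```

```bash
cat > wd.py <<'E'
from lk import *
for c in ['top','scene']:
    p,d=eyes.get_image(c); L=loc(pts(c,d,d>0))
    for y0,y1 in [(-50,-25),(25,50)]:
        k=(L[:,1]>y0)&(L[:,1]<y1)&(L[:,2]>44)&(L[:,2]<62)&(L[:,0]>30)&(L[:,0]<130)
        if k.any(): print(c,y0,k.sum(),np.percentile(L[k,0],[0,3,97,100]).round(1))
    for t in ['half_front','half_back']:
        s=eyes.silhouettes(c,t)
        if s: q=loc(pts(c,d,s[0]['mask'])); print(c,t,s[0]['score'],np.percentile(q,[5,50,95],axis=0).round(1).tolist())
    if c=='scene': save('s%d.png'%int(readout.get_obs()['clock']*10),cv2.resize(p[150:290,180:360],None,fx=4,fy=4))
E
python3 wd.py; ls pics
```

```text
top -50 60 [ 69.6  74.3 103.4 103.7]
top 25 34 [ 85.3  85.3 100.5 102.2]
top half_front 0.83 [[125.9, 151.8, 7.5], [156.2, 183.0, 36.9], [197.9, 222.7, 41.9]]
scene -50 68 [44.6 48.  91.  92. ]
scene 25 197 [ 44.1  46.7 103.  106.9]
scene half_front 0.76 [[77.0, -44.1, 24.7], [90.7, 27.2, 54.3], [106.5, 52.3, 57.9]]
scene half_back 0.67 [[46.3, -49.5, 30.4], [59.4, 25.3, 55.3], [72.2, 52.3, 58.5]]
a.png
crop.png
s106.png
scene.png
top.png
w.png
```

View pics/s106.png

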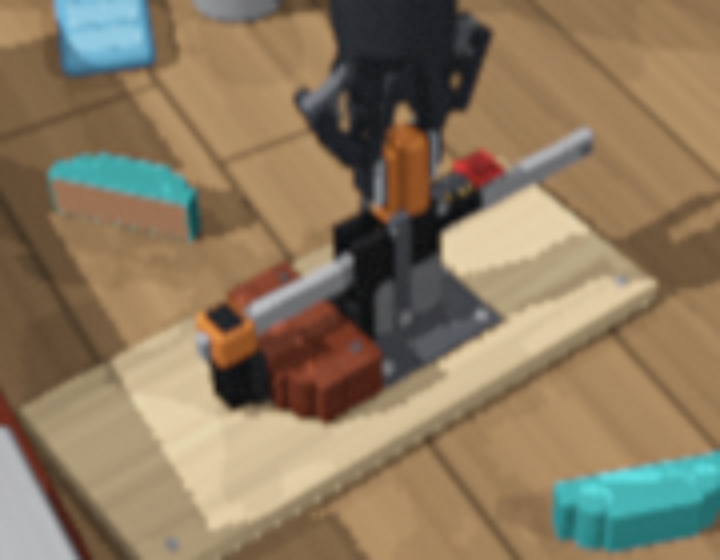

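The scene crop shows the far jaw at (235,360) up against the mahogany at (320,350), with the split nearly or fully closed. I'll release and squeeze again, carefully, expecting it to stall partway.

>>> {"api": "step_arm", "payload": {"targets": [[[0, 0, 0, 0, 0, 0, 0], [0, 0, 0, 0, 0, 0, -0.4], [0, 0, 0, 0, 0, 0, -0.9], [0, 0, 0, 0, 0, 0, -0.9], [0, 0, 0, 0, 0, 0, -0.9], [0, 0, 0, 0, 0, 0, -0.7], [0, 0, 0, 0, 0, 0, -0.6], [0, 0, 0, 0, 0, 0, -0.5], [0, 0, 0, 0, 0, 0, -0.45], [0, 0, 0, 0, 0, 0, -0.4], [0, 0, 0, 0, 0, 0, -0.4]]], "force": 20}}

```text
clock: 11.55
tcp_pos: [546.6, 3.3, 153.5]
tool_rot: [3.127, 0.0, 1.71]
force: [10.2, 0.5, 4.9]
gripper_width: 59.8
gripper_force: 4.9
```

```bash
python3 jaw.py
```

```text
11.55 59.80187412963146 4.907317198812962 [10.2  0.5  4.9] [[ -3.2   0.3 153.5]]
top jawtop x 90 [111.5 123.4 136.6]
scene jawtop x 74 [114.9 127.6 138.4]
padz 61 [-67.9   2.2 114.2]
```

The trigger already resists with about 10 N near its let-go position, so the jaw is bearing. The arm has been pulled about 7 mm off its commanded point, so I'll recentre between handle and trigger and then close at 20 N.

>>> {"api": "step_arm", "payload": {"targets": [[[0, 0.3, 0, 0, 0, 0, -0.42], [0, 0.6, 0, 0, 0, 0, -0.42], [0, 0.8, 0, 0, 0, 0, -0.4], [0, 0.8, 0, 0, 0, 0, -0.35], [0, 0.8, 0, 0, 0, 0, -0.3], [0, 0.8, 0, 0, 0, 0, -0.25], [0, 0.8, 0, 0, 0, 0, -0.2], [0, 0.8, 0, 0, 0, 0, -0.15], [0, 0.8, 0, 0, 0, 0, -0.15]]], "force": 20}}

```text
clock: 12.4
tcp_pos: [548.0, 3.5, 152.6]
tool_rot: [3.141, -0.0, 1.709]
force: [0.1, 0.8, 14.4]
gripper_width: 50.8
gripper_force: 18.3
```

```bash
python3 jaw.py
```

```text
12.4 50.8043310281625 18.25869862921536 [ 0.1  0.8 14.4] [[ -1.8   0.3 152.6]]
top jawtop x 87 [110.7 123.8 136.2]
scene jawtop x 78 [113.5 127.9 139.1]
padz 65 [-67.5   1.1 113.9]
```

>>> {"api": "step_arm", "payload": {"targets": [[[0, 0, 0, 0, 0, 0, -0.1], [0, 0, 0, 0, 0, 0, -0.1], [0, 0, 0, 0, 0, 0, -0.1], [0, 0, 0, 0, 0, 0, -0.1], [0, 0, 0, 0, 0, 0, -0.1], [0, 0, 0, 0, 0, 0, -0.1]]], "force": 21}}

```text
clock: 13.0
tcp_pos: [547.9, 3.5, 152.6]
tool_rot: [3.141, -0.0, 1.709]
force: [-0.6, -0.2, 14.0]
gripper_width: 50.9
gripper_force: 19.2
```

```bash
python3 jaw.py; python3 wd.py; python3 - <<'E'
from lk import *
p,d=eyes.get_image('wrist'); save('w2.png',p)
E
ls pics
```

```text
13.0 50.912363140722675 19.229763597249985 [-0.6 -0.2 14. ] [[ -1.9   0.3 152.6]]
top jawtop x 88 [111.5 122.7 136.4]
scene jawtop x 72 [113.4 126.2 137.7]
padz 66 [-68.    1.3 113.9]
top -50 22 [ 86.3  88.2 103.6 104. ]
top 25 5 [ 98.7  98.9 104.  104.3]
top half_front 0.78 [[44.4, -250.9, 32.5], [70.6, -215.4, 37.9], [104.8, -172.2, 42.0]]
scene -50 70 [45.2 46.1 90.4 92.9]
scene 25 202 [ 43.5  45.6 102.8 108. ]
scene half_front 0.64 [[73.8, -42.3, 22.0], [90.2, 28.6, 54.2], [106.4, 52.1, 58.3]]
scene half_back 0.63 [[45.0, -51.5, 27.0], [59.4, 24.8, 55.1], [73.3, 52.0, 58.4]]
a.png
crop.png
s106.png
s134.png
scene.png
top.png
w.png
w2.png
```

View pics/w2.png

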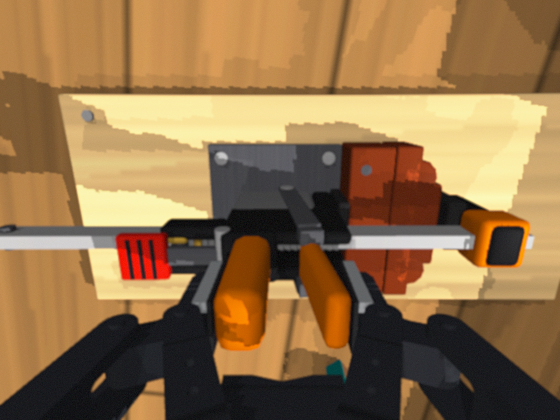

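The wrist picture shows the split closed to a hairline at (395,200), and the halves flat and parallel. The far jaw at (455,215) bears on the wood. The red lever is down at (143,255). The pads hold the handle (240,290) and trigger (325,290) at about 19 N, which is about 30 N at the jaw.

```bash
python3 -c "
from bench import arm
print(arm.close_job())"
```

```text
the job is handed in; nothing more can be done
None
```

I handed the job in at about 13 s with the pawl lever down, the split closed to a hairline and the trigger held at about 19 N; that works out to roughly 30 N at the jaw, which I could not measure directly, and no verdict was returned.

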